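# Prime the lotion pump on the nursery dresser

### The job

The new lotion pump has to be primed: on the round white pump bottle, press the pump head all the way down until it bottoms on its stop, hold it there for about half a second, then let it spring fully back up. Keep the round bottle standing where it is, and neither press nor shove the square pump bottle or the glass baby bottle.

Things in the scene. Friction and masses are not known exactly. Their poses are not given: they have to be found in the camera images.
- lotion_plunger (a joint): stroke of the round bottle's pump head in m: 0 = fully up (as at the start), 0.020 = bottomed on the collar. Moves straight down along the bottle's axis; a return spring needs about 5 N to start and 13 N at the bottom, then the stop is hard. The head springs back up by itself when let go.
- lotion_top (a point): centre of the flat top of the pump head of the ROUND lotion bottle; moves with the head; z up. Loose white plastic bottle, 0.4 to 0.6 kg, round body 74 mm across with sloping shoulder, collar 38 mm across up to 150 mm height, 20 mm of thin stem, flat head 40 mm across, 16 mm thick, top at 186 mm when up, 166 mm when bottomed. Spout reaches 56 mm from the axis along -x, 2 mm below the top.
- wash_top (a point): the same point on the SQUARE wash bottle, a bystander: same white plastic, same pump head, same 186 mm height and same spring, but a square body 70 x 70 mm with a flat top at 128 mm. Loose.
- baby_bottle: bystander: clear glass baby bottle 58 mm in diameter with a white screw ring and a tan teat, 150 mm tall in all; origin at the centre of its underside, z up. Loose, 0.22 kg.
Not all that is in view belongs to the job. What is shaped like the part that bears lotion_plunger but purple or yellow is not meant.

How it is judged (in metres and radians):
On the way, in this order (a step that is already met when the one before it is completed fails the run):
1. the round bottle's pump head is held down on its stop (value of joint lotion_plunger above 0.0182 m), for 0.3 s.
2. the pump head has sprung fully back up (value of joint lotion_plunger below 0.003 m), for 0.2 s.
At the end, for the whole second after the job is handed in: The round bottle's pump head is fully up again (within 3 mm), the bottle upright and within 30 mm of where it stood; the square bottle's head is within 15 mm and the baby bottle within 20 mm of where they were, the baby bottle upright (value of joint lotion_plunger below 0.003 m and distance of lotion_top from where it was at the start of the episode below 0.03 m and angle between each of lotion_top, baby_bottle's own z axis and vertical below 0.1 rad and distance of wash_top from where it was at the start of the episode below 0.015 m and distance of baby_bottle from where it was at the start of the episode below 0.02 m); the robot touches nothing.
It fails at once if the round bottle is tipped more than 17 degrees (angle between lotion_top's own z axis and vertical above 0.3 rad).
It fails at once if the square bottle's pump is pressed or the bottle shoved or tipped, its head moving more than 15 mm (distance of wash_top from where it was at the start of the episode above 0.015 m).
It fails at once if the baby bottle is shoved more than 20 mm or tipped more than 17 degrees (distance of baby_bottle from where it was at the start of the episode above 0.02 m or angle between baby_bottle's own z axis and vertical above 0.3 rad).
It also fails if it takes over 29 s, if anything falls off the work surface, if the arm or the gripper's body presses on something with over 40 N, if the wrist force passes 120 N, or if a joint passes its speed limit or range.

### The arm

A 6-joint arm with a two-finger parallel gripper is mounted at the origin on the work surface. World frame = base frame: x ahead of the robot, y to its left, z up, the work surface at z = 0. Lengths are in m, angles in degrees, forces in N, time in s.
With the tool pointing down it reaches from about 0.3 to 0.75 m from the base axis. Payload 8.5 kg.
Tool frame: the origin (TCP) lies at the very end of the fingers, on their centre line; the grasp point (between the pads) lies env.pinch_z behind it (env.pinch_z is the distance from the TCP to the grasp point, in m); z points along the fingers, y is the line along which they close (so a half turn about z gives the same grasp; the last joint's range is limited). The gripper opens to 85 mm and grips with 20 to 120 N. Pads are 22 mm wide; open, the fingers measure 114 mm over their backs; the gripper's body (76 mm by 85 mm) begins 54 mm behind the grasp point. The pads swing forward as they close: fully open they stand 13 mm farther back than shut.
Start: joints at [-78.799, 21.807, 74.336, -0, 83.858, -12.336], TCP at [0.22, -0.504, 0.196] pointing down, gripper open.
Joint ranges: [-178.18, 178.18], [-50.72, 133.34], [12.68, 142.11], [-81.47, 261.47], [9.98, 163.14], [-165.26, 165.26]. Speed limits (degrees/s): [136.94, 136.94, 180, 180, 180, 180].

### API

Orientations are given as a 3x3 rotation matrix whose columns are the frame's x, y, z axes.
In Python, from rig import telemetry, get_image, env gives the robot as it stands. The module is installed in compiled form; this text tells all that it offers.
- The arm moves only by the tool apply_moves, never from a script. Its argument "series" is a list of rows, each a list of 7 numbers: the shift along the tool's x, y, z in mm, then the turn, a rotation vector about the tool's x, y, z in degrees, then the opening, from 0 (shut) to 1 (fully open). A call has 1 to 12 rows; each row shifts and turns the commanded pose from where the row before left it, along the tool's axes as they then stand; what a row does not reach is not made up. A row lasts 1/8 s, in which the tool goes at most 62.5 mm and 10.7 degrees, less where a joint would pass 70% of its speed; a pose out of reach is approached as far as the arm can. A call with a gripper value outside its range is refused whole. The fingers move at their own pace and stop on an object; "grip_force" is the grip in N (left out, the last holds). Time passes only in rows, so rows that do not move let the fingers close. It gives the time, the measured TCP pose, the force, the opening and the grip force at its end, in the units of the state.
- telemetry.observe(): the state, without advancing time (a new reading comes with each control period).
- get_image(name): name is "side" or "top" or "wrist"; returns a dict with "frame" (400x640x3 uint8, red, green, blue), "z_map" (400x640 float32, m along the optical axis (not along the pixel's ray), 0 where there is no reading), "vertical_fov" (degrees; the focal length in pixels is half the picture's height over the tangent of half this angle, whatever the lens; pixels are square), "cx", "cy" (the principal point, pixels), "eye" and "attitude" of the camera in the world; the wrist camera has in their place "mount" (4x4, takes a point from camera to tool coordinates, whose origin is the TCP and whose axes are the flange's). Camera axes: x right, y up, looking along -z (the intrinsics and any distortion apply to the point x, -y, -z); pixel columns grow to the right and rows downward; lengths in m; the calibration is good to about 2 mm. A picture is of the moment at which its call begins: read the wrist's pose just before it.
- env.close_job(): hands the job in; it is judged then, once.
The state is a dict: "time_s": time; "q": joint angles; "qvel": joint speeds; "joint_efforts": joint torques, N m; "position": TCP position; "tool_rot": TCP orientation; "ft_force": force on the tool from outside, world axes, zero at the start; "wrist_torque": the same for the moment, N m; "grip_width": finger opening in m; "gripper_force": force on a finger pad.
Only numpy, scipy, OpenCV 4.12 (cv2) and the standard library are available. Lean on these libraries where they do the work, as an engineer would, in place of code of your own. Each camera call takes 0.05 s, during which the arm holds its last target. There are 200 camera calls.

## Working session

There is one attempt and no reset: what is moved stays moved. The work goes in short steps, Python scripts to look and compute and a tool call to move; the robot and the scene stay as the last step left them, time stands still between calls to the robot, and variables do not carry over. Pictures are saved under pics/ and viewed, at most 10 in all, crops included, and the job is handed in when it is done.

Besides the shell and the picture viewer there is one more tool, called after "Call:" as name(argument=value, ...), one argument or row to a line, values as JSON. apply_moves: Moves the arm, as the interface text tells. Its arguments: {"type":"object","properties":{"series":{"type":"array"},"grip_force":{"type":"number"}},"required":["series"]}

```bash
mkdir -p pics
cat > h.py <<'E'
import numpy as np, cv2, pickle
from rig import telemetry, get_image, env
def world(im):
    h,w=im["z_map"].shape; f=h/2/np.tan(np.radians(im["vertical_fov"]/2))
    u,v=np.meshgrid(np.arange(w),np.arange(h)); z=im["z_map"]
    P=np.stack([(u-im["cx"])/f*z,-(v-im["cy"])/f*z,-z],-1)
    return P@np.array(im["attitude"]).T+np.array(im["eye"])
E
python3 - <<'E'
from h import *
s=telemetry.observe(); print(s["position"],s["tool_rot"],s["ft_force"],s["grip_width"],env.pinch_z)
for n in("top","side"):
    im=get_image(n); pickle.dump(im,open(n+".pkl","wb")); cv2.imwrite(f"pics/{n}0.png",im["frame"][:,:,::-1])
    print(n,{k:v for k,v in im.items() if k not in("frame","z_map")})
E
```

```text
[ 0.21957651 -0.50391175  0.19579111] [[ 9.16799173e-01  3.99348474e-01 -2.69113659e-04]
 [ 3.99348430e-01 -9.16798101e-01  1.43992655e-03]
 [ 3.28309579e-04 -1.42759359e-03 -9.99998927e-01]] [ 0.45138671  0.70928712 -0.52310586] 0.08495045252417335 0.0187
top {'vertical_fov': 56.755680801924754, 'cx': 318.1733827125746, 'cy': 203.82810806301, 'eye': array([0.44991737, 0.00328875, 0.8782802 ]), 'attitude': array([[-0.02658146,  0.99849679, -0.04793319],
       [-0.99953113, -0.02581885,  0.01645945],
       [ 0.01519712,  0.04834823,  0.99871492]])}
side {'vertical_fov': 54.74934666146581, 'cx': 318.3436829526006, 'cy': 202.23145974900922, 'eye': array([0.4509321 , 0.61530228, 0.60614715]), 'attitude': array([[-0.99449017,  0.06045455, -0.08564202],
       [-0.10480094, -0.59255837,  0.798681  ],
       [-0.00246399,  0.80325576,  0.59562917]])}
```

View pics/top0.png

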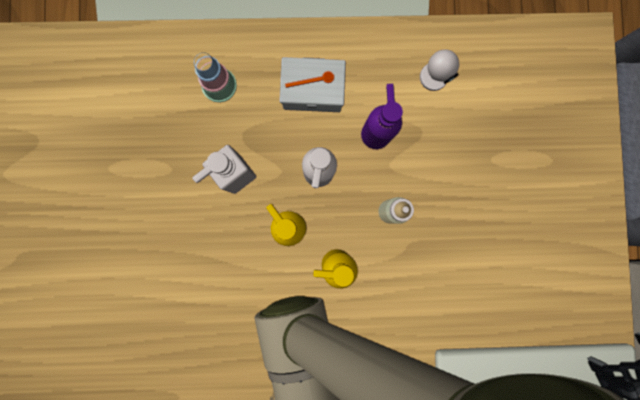

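View pics/side0.png

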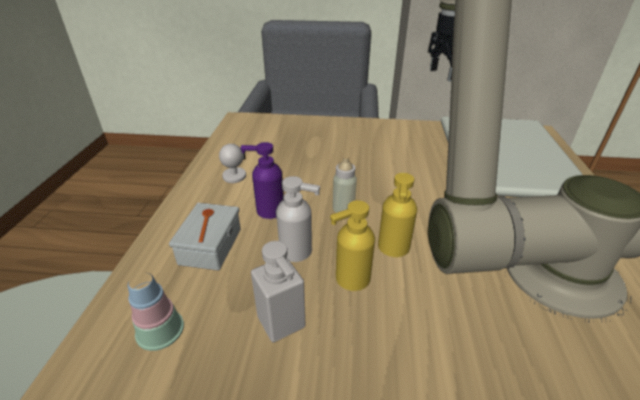

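The top view shows the white round pump at about (320,160) with its spout toward −x. The square one is at (220,165), the baby bottle at (400,210), the purple pump at (385,115), and the yellow pumps at (288,227) and (340,270). In the side view the round head is at (292,187).

Run:
```python
from h import *
for n,boxes in (("top",dict(round=(295,140,345,190),square=(190,140,255,195),baby=(375,195,420,228),purple=(355,80,410,150),yel1=(262,200,310,248),yel2=(310,245,362,292))),("side",dict(round=(275,170,322,262)))):
    im=pickle.load(open(n+".pkl","rb")); W=world(im)
    print(n,"valid",(im["z_map"]>0).mean())
    for k,(a,b,c,d) in boxes.items():
        p=W[b:d,a:c].reshape(-1,3); ok=im["z_map"][b:d,a:c].ravel()>0; p=p[ok]
        zt=np.percentile(p[p[:,2]>.03][:,2],[50,90,99]); lo=zt[2]-.012
        q=p[p[:,2]>lo]
        print(k,zt.round(3),len(q),"min",q.min(0).round(3),"max",q.max(0).round(3),"med",np.median(q,0).round(3))
    if n=="top":
        f=200/np.tan(np.radians(im["vertical_fov"]/2))
        m=((W[...,2]>.17)&(W[...,2]<.2)).astype(np.uint8)*255
        m[:, :295]=0;m[:,345:]=0;m[:140]=0;m[190:]=0
        o=cv2.morphologyEx(m,cv2.MORPH_OPEN,cv2.getStructuringElement(cv2.MORPH_ELLIPSE,(13,13)))
        c=cv2.findContours(o,0,2)[0]
        for x in c:
            (u,v),r=cv2.minEnclosingCircle(x)
            d=np.array(im["attitude"])@[(u-im["cx"])/f,-(v-im["cy"])/f,-1]; e=np.array(im["eye"])
            print(u,v,r,e+d*(.186-e[2])/d[2])
```

```text
top valid 0.99612890625
round [0.133 0.187 0.188] 493 min [ 0.515 -0.033  0.177] max [0.589 0.005 0.189] med [ 0.563 -0.01   0.185]
square [0.129 0.186 0.188] 518 min [0.53  0.159 0.176] max [0.586 0.226 0.189] med [0.56  0.185 0.185]
baby [0.123 0.136 0.147] 85 min [ 0.459 -0.191  0.135] max [ 0.483 -0.167  0.15 ] med [ 0.47  -0.177  0.138]
purple [0.13  0.186 0.188] 497 min [ 0.636 -0.173  0.176] max [ 0.712 -0.134  0.19 ] med [ 0.662 -0.153  0.185]
yel1 [0.133 0.186 0.188] 504 min [0.419 0.035 0.177] max [0.487 0.09  0.19 ] med [0.445 0.061 0.185]
yel2 [0.133 0.186 0.188] 509 min [ 0.331 -0.07   0.177] max [0.368 0.005 0.19 ] med [ 0.352 -0.044  0.185]
320.0 158.92857360839844 11.116600036621094 [ 0.56768937 -0.01381083  0.186     ]
side valid 0.99586328125
round [0.117 0.185 0.186] 608 min [ 0.516 -0.032  0.174] max [0.589 0.204 0.187] med [0.558 0.004 0.184]
```

Call:
apply_moves(
  series=[
    [0, 0, -30, 0, 0, 0, 0],
    [0, 0, -40, 0, 0, 0, 0],
    [50, -30, 0, 0, 0, 0, 0],
    [50, -30, 0, 0, 0, 0, 0],
    [50, -30, 0, 0, 0, 0, 0],
    [50, -30, 0, 0, 0, 0, 0],
    [50, -30, 0, 0, 0, 0, 0],
    [50, -30, 0, 0, 0, 0, 0],
    [50, -30, 0, 0, 0, 0, 0],
    [50, -30, 0, 0, 0, 0, 0],
    [50, -30, 0, 0, 0, 0, 0],
    [40, -25, 0, 0, 0, 0, 0],
  ],
  grip_force=40,
)

```text
time_s: 1.6
position: [0.5519, -0.036, 0.266]
tool_rot: [[0.916, 0.4, -0.001], [0.4, -0.916, 0.0], [-0.001, -0.0, -1.0]]
ft_force: [-0.2, -0.8, 0.4]
grip_width: 0.0
gripper_force: 0.0
```

Call:
apply_moves(
  series=[
    [0, 0, 0, 0, 0, 0, 0],
    [0, 0, 0, 0, 0, 0, 0],
  ],
)

```text
time_s: 1.85
position: [0.5507, -0.0384, 0.2661]
tool_rot: [[0.917, 0.399, -0.001], [0.399, -0.917, -0.0], [-0.001, -0.0, -1.0]]
ft_force: [-0.3, 0.3, -0.3]
grip_width: -0.0003
gripper_force: 0.0
```

Run:
```python
from h import *
s=telemetry.observe(); R=np.array(s["tool_rot"]); p=np.array(s["position"])
print(s["time_s"],p,s["ft_force"],s["grip_width"]); print(R)
im=get_image("wrist"); M=np.array(im["mount"]); print(M.round(3))
T=np.eye(4);T[:3,:3]=R;T[:3,3]=p; C=T@M
im["attitude"]=C[:3,:3];im["eye"]=C[:3,3]
W=world(im); z=W[...,2]
q=W[(z>.172)&(z<.195)&(np.hypot(W[...,0]-.568,W[...,1]+.014)<.07)]
print(len(q)); 
if len(q): print(q.min(0),q.max(0),np.median(q,0))
# head sans spout: points x>0.55 -> circle fit
h=q[q[:,0]>.56]
if len(h):
    (cx,cy),r=cv2.minEnclosingCircle((q[q[:,0]>.555][:,:2]*1000).astype(np.float32)); print(cx,cy,r)
print("tool delta mm",R.T@(np.array([.568,-.014,.2])-p)*1000)
cv2.imwrite("pics/w1.png",im["frame"][:,:,::-1])
```

```text
1.85 [ 0.5507256  -0.03836621  0.26610095] [-0.33831472  0.2587328  -0.30506552] -0.0003266387595629723
[[ 9.16771657e-01  3.99410687e-01 -9.12323291e-04]
 [ 3.99410814e-01 -9.16772054e-01 -4.58288601e-05]
 [-8.54697034e-04 -3.22377189e-04 -9.99999583e-01]]
[[-0.     0.959  0.282  0.072]
 [ 1.     0.    -0.001 -0.   ]
 [-0.001  0.282 -0.959 -0.177]
 [ 0.     0.     0.     1.   ]]
2326
[ 0.51528922 -0.03308322  0.17249543] [0.58955612 0.00605118 0.18760454] [ 0.56540745 -0.01008831  0.18532952]
570.5030517578125 -13.520902633666992 19.846120834350586
tool delta mm [ 25.62530217 -15.41736815  66.08404391]
```

View pics/w1.png

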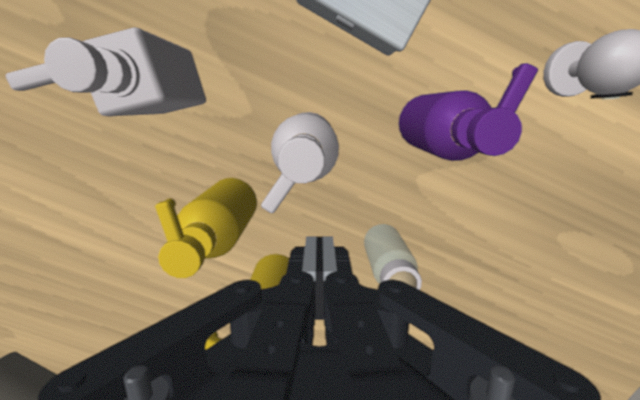

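The wrist view shows the round head at (301,158), with the shut fingertips at (320,250). All neighbours are clear of the line of approach.

Call:
apply_moves(
  series=[
    [14, -8, 0, 0, 0, 0, 0],
    [13, -7, 0, 0, 0, 0, 0],
    [0, 0, 25, 0, 0, 0, 0],
    [0, 0, 25, 0, 0, 0, 0],
    [0, 0, 15, 0, 0, 0, 0],
    [0, 0, 7, 0, 0, 0, 0],
    [0, 0, 3, 0, 0, 0, 0],
    [0, 0, 0, 0, 0, 0, 0],
  ],
)

```text
time_s: 2.9
position: [0.5701, -0.0135, 0.1918]
tool_rot: [[0.917, 0.399, 0.001], [0.399, -0.917, -0.0], [0.001, 0.0, -1.0]]
ft_force: [-0.4, -1.1, 0.1]
grip_width: 0.0002
gripper_force: 0.0
```

Call:
apply_moves(
  series=[
    [0, 0, 3, 0, 0, 0, 0],
    [0, 0, 3, 0, 0, 0, 0],
    [0, 0, 3, 0, 0, 0, 0],
    [0, 0, 3, 0, 0, 0, 0],
    [0, 0, 3, 0, 0, 0, 0],
    [0, 0, 3, 0, 0, 0, 0],
    [0, 0, 3, 0, 0, 0, 0],
  ],
)

```text
time_s: 3.78
position: [0.5698, -0.0136, 0.1702]
tool_rot: [[0.917, 0.399, -0.0], [0.399, -0.917, 0.0], [-0.0, -0.0, -1.0]]
ft_force: [-0.7, 0.1, -0.0]
grip_width: 0.0001
gripper_force: 0.0
```

Call:
apply_moves(
  series=[
    [0, 0, 2, 0, 0, 0, 0],
    [0, 0, 2, 0, 0, 0, 0],
  ],
)

```text
time_s: 4.03
position: [0.5698, -0.0136, 0.1663]
tool_rot: [[0.917, 0.399, 0.0], [0.399, -0.917, 0.0], [0.0, 0.0, -1.0]]
ft_force: [1.0, -0.1, 0.1]
grip_width: -0.0004
gripper_force: 0.0
```

No force registers at a height where the spring should push with 13 N, so I'm looking before moving on.

Run:
```python
from h import *
s=telemetry.observe(); R=np.array(s["tool_rot"]); p=np.array(s["position"]); print(p,s["ft_force"],s["wrist_torque"])
a=get_image("side"); w=get_image("wrist"); 
cv2.imwrite("pics/s2.png",np.hstack([cv2.resize(a["frame"][130:290,230:390],(400,400)),cv2.resize(w["frame"][100:350,200:450],(400,400))])[:,:,::-1])
W=world(a)[170:262,270:330].reshape(-1,3)
q=W[(W[:,2]>.14)&(np.hypot(W[:,0]-.568,W[:,1]+.014)<.07)]; print(q.min(0),q.max(0))
```

```text
[ 0.56983075 -0.01355585  0.16631706] [ 0.95349969 -0.07211955  0.13187167] [ 0.00082462 -0.01295962  0.02169146]
[ 0.51542029 -0.0307495   0.14015675] [0.58883505 0.00886912 0.22191067]
```

View pics/s2.png

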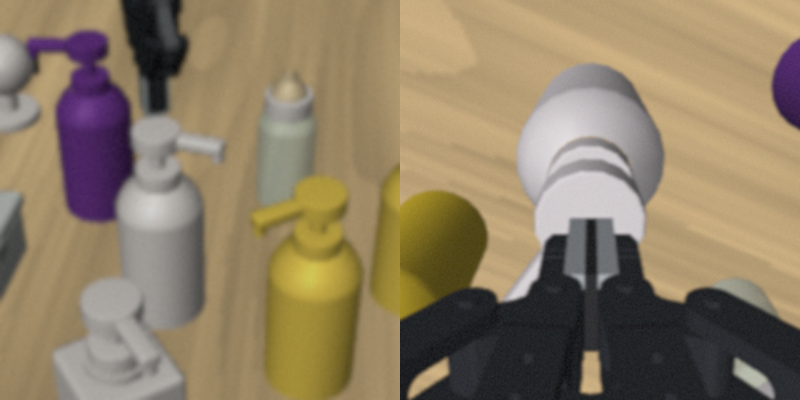

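The head is still fully up. In the side view the fingers are just above or behind it; in the wrist view the tips cover the head's near rim. I'll measure the fingertips by depth.

Run:
```python
from h import *
s=telemetry.observe(); R=np.array(s["tool_rot"]); p=np.array(s["position"])
w=get_image("wrist"); a=get_image("side"); t=get_image("top")
T=np.eye(4);T[:3,:3]=R;T[:3,3]=p; C=T@np.array(w["mount"]); w["attitude"]=C[:3,:3]; w["eye"]=C[:3,3]
W=world(w)
for v in range(170,320,10): print(v,w["frame"][v,319],W[v,319].round(3),w["frame"][v,312],W[v,312].round(3),w["frame"][v,328],W[v,328].round(3))
Q=world(a)
for v in range(150,186,3): print("side",v,a["frame"][v,292],Q[v,292].round(3))
for n,P,im in(("w",W,w),("side",Q,a)):
    g=im["frame"].min(-1)>150
    m=g&(np.hypot(P[...,0]-.57,P[...,1]+.0135)<.024)&(P[...,2]>.155)&(P[...,2]<.195)
    q=P[m]; print(n,len(q),q.min(0).round(3),q.max(0).round(3),np.percentile(q[:,2],[50,90,99]).round(4))
m=a["frame"].max(-1)<140
m&=(np.abs(Q[...,0]-.57)<.06)&(np.abs(Q[...,1]+.02)<.07)&(Q[...,2]>.15)
print("side dark", Q[m].min(0) if m.any() else None,[ (v,u,Q[v,u].round(3)) for v,u in np.argwhere(m)[-12:]])
```

```text
170 [197 192 194] [ 0.595 -0.002  0.127] [202 196 199] [0.593 0.002 0.128] [185 179 180] [ 0.598 -0.008  0.128]
180 [203 197 199] [ 0.589 -0.005  0.131] [210 205 207] [ 0.588 -0.     0.133] [187 180 183] [ 0.592 -0.011  0.132]
190 [151 147 150] [ 0.587 -0.006  0.149] [161 158 159] [ 0.585 -0.002  0.148] [117 114 117] [ 0.588 -0.012  0.144]
200 [151 146 148] [ 0.588 -0.006  0.175] [164 159 162] [ 0.586 -0.002  0.174] [172 168 171] [ 0.589 -0.011  0.172]
210 [212 207 210] [ 0.586 -0.007  0.185] [214 208 211] [ 0.585 -0.003  0.187] [209 205 208] [ 0.588 -0.011  0.186]
220 [209 204 206] [ 0.581 -0.009  0.186] [210 203 206] [ 0.579 -0.005  0.186] [208 205 207] [ 0.582 -0.013  0.185]
230 [209 204 207] [ 0.575 -0.011  0.186] [209 202 206] [ 0.574 -0.008  0.186] [210 203 207] [ 0.577 -0.016  0.186]
240 [34 30 34] [ 0.58  -0.009  0.211] [109 113 118] [ 0.579 -0.006  0.21 ] [108 111 115] [ 0.582 -0.013  0.211]
250 [31 34 36] [ 0.58  -0.009  0.22 ] [110 112 119] [ 0.578 -0.006  0.22 ] [112 114 117] [ 0.581 -0.013  0.22 ]
260 [25 21 28] [ 0.58  -0.009  0.229] [111 115 118] [ 0.579 -0.006  0.23 ]
[... 1351 characters left out ...]
4(194), np.int64(293), array([ 0.569, -0.009,  0.157])), (np.int64(194), np.int64(294), array([ 0.567, -0.008,  0.158])), (np.int64(194), np.int64(295), array([ 0.565, -0.01 ,  0.157])), (np.int64(194), np.int64(318), array([0.517, 0.002, 0.169])), (np.int64(194), np.int64(319), array([0.515, 0.001, 0.168])), (np.int64(195), np.int64(293), array([ 0.569, -0.008,  0.156])), (np.int64(195), np.int64(294), array([ 0.567, -0.008,  0.156])), (np.int64(195), np.int64(295), array([ 0.565, -0.011,  0.154])), (np.int64(196), np.int64(294), array([ 0.567, -0.007,  0.154])), (np.int64(196), np.int64(295), array([ 0.566, -0.011,  0.151])), (np.int64(199), np.int64(300), array([ 0.554, -0.003,  0.15 ]))]
```

By depth, the visible fingertips end at about z 0.203, some 35 mm higher than the reported TCP. They are centred over the head, which is still up with its top at 0.186. The gripper body, at about 0.20 when bottomed, still clears the neighbours. I'll carry on down gently and rely on the force reading.

Call:
apply_moves(
  series=[
    [0, 0, 2, 0, 0, 0, 0],
    [0, 0, 2, 0, 0, 0, 0],
    [0, 0, 2, 0, 0, 0, 0],
    [0, 0, 2, 0, 0, 0, 0],
    [0, 0, 2, 0, 0, 0, 0],
    [0, 0, 2, 0, 0, 0, 0],
    [0, 0, 2, 0, 0, 0, 0],
  ],
)

```text
time_s: 5.15
position: [0.5698, -0.0136, 0.1523]
tool_rot: [[0.917, 0.399, 0.0], [0.399, -0.917, -0.0], [0.0, 0.0, -1.0]]
ft_force: [-0.4, -0.3, 0.5]
grip_width: -0.0002
gripper_force: 0.0
```

Call:
apply_moves(
  series=[
    [0, 0, 2, 0, 0, 0, 0],
    [0, 0, 2, 0, 0, 0, 0],
    [0, 0, 2, 0, 0, 0, 0],
  ],
)

```text
time_s: 5.52
position: [0.57, -0.0136, 0.1471]
tool_rot: [[0.917, 0.399, 0.001], [0.399, -0.917, -0.0], [0.001, 0.001, -1.0]]
ft_force: [-2.3, -0.0, 6.1]
grip_width: 0.0
gripper_force: 3.3
```

Contact: 6 N with the TCP at 0.147.

Call:
apply_moves(
  series=[
    [0, 0, 2, 0, 0, 0, 0],
    [0, 0, 2, 0, 0, 0, 0],
    [0, 0, 2, 0, 0, 0, 0],
    [0, 0, 2, 0, 0, 0, 0],
    [0, 0, 2, 0, 0, 0, 0],
  ],
)

```text
time_s: 6.15
position: [0.5702, -0.0136, 0.1377]
tool_rot: [[0.917, 0.399, 0.002], [0.399, -0.917, -0.001], [0.002, 0.001, -1.0]]
ft_force: [-2.7, 1.0, 10.4]
grip_width: -0.0001
gripper_force: 5.2
```

Call:
apply_moves(
  series=[
    [0, 0, 2, 0, 0, 0, 0],
    [0, 0, 2, 0, 0, 0, 0],
    [0, 0, 1, 0, 0, 0, 0],
  ],
)

```text
time_s: 6.52
position: [0.5703, -0.0136, 0.1329]
tool_rot: [[0.917, 0.399, 0.002], [0.399, -0.917, -0.001], [0.002, 0.002, -1.0]]
ft_force: [-2.8, 0.5, 11.6]
grip_width: 0.0002
gripper_force: 6.0
```

Call:
apply_moves(
  series=[
    [0, 0, 1, 0, 0, 0, 0],
    [0, 0, 1, 0, 0, 0, 0],
    [0, 0, 1, 0, 0, 0, 0],
  ],
)

```text
time_s: 6.9
position: [0.5707, -0.0138, 0.1311]
tool_rot: [[0.917, 0.399, 0.004], [0.399, -0.917, -0.001], [0.003, 0.003, -1.0]]
ft_force: [-6.0, 1.2, 22.5]
grip_width: 0.0
gripper_force: 11.6
```

Call:
apply_moves(
  series=[
    [0, 0, 1, 0, 0, 0, 0],
    [0, 0, 0, 0, 0, 0, 0],
  ],
)

```text
time_s: 7.15
position: [0.5711, -0.0138, 0.1311]
tool_rot: [[0.917, 0.4, 0.006], [0.4, -0.917, -0.002], [0.005, 0.004, -1.0]]
ft_force: [-4.6, 1.6, 24.4]
grip_width: 0.0001
gripper_force: 12.4
```

It has stalled at 0.131 with 24 N, so it's on the stop. I'll hold there, then check the head height.

Call:
apply_moves(
  series=[
    [0, 0, 0, 0, 0, 0, 0],
    [0, 0, 0, 0, 0, 0, 0],
    [0, 0, 0, 0, 0, 0, 0],
    [0, 0, 0, 0, 0, 0, 0],
  ],
)

```text
time_s: 7.65
position: [0.571, -0.0138, 0.1311]
tool_rot: [[0.917, 0.399, 0.006], [0.399, -0.917, -0.002], [0.005, 0.004, -1.0]]
ft_force: [-6.1, 1.4, 25.4]
grip_width: 0.0
gripper_force: 12.4
```

```bash
cat > chk.py <<'E'
from h import *
s=telemetry.observe(); print(s["position"],s["ft_force"])
for n in("side","top"):
    im=get_image(n); P=world(im); m=(im["frame"].min(-1)>140)&(np.hypot(P[...,0]-.57,P[...,1]+.0135)<.024)&(P[...,2]>.155)&(P[...,2]<.195)
    q=P[m]; print(n,len(q),q.min(0).round(3),q.max(0).round(3),np.percentile(q[:,2],[50,90,99]).round(4)) if len(q) else print(n,0)
E
python3 chk.py
```

```text
[ 0.57104352 -0.01381151  0.13109992] [-6.10784464  1.42343371 25.39894191]
side 140 [ 0.547 -0.023  0.155] [0.589 0.008 0.167] [0.1647 0.166  0.1667]
top 14 [ 0.546 -0.014  0.161] [ 0.552 -0.004  0.165] [0.1632 0.1652 0.1653]
```

The head top measures 0.166, so it is bottomed, and it has been held for more than 0.5 s. Releasing straight up.

Call:
apply_moves(
  series=[
    [0, 0, -4, 0, 0, 0, 0],
    [0, 0, -5, 0, 0, 0, 0],
    [0, 0, -5, 0, 0, 0, 0],
    [0, 0, -5, 0, 0, 0, 0],
    [0, 0, -5, 0, 0, 0, 0],
    [0, 0, -10, 0, 0, 0, 0],
    [0, 0, -20, 0, 0, 0, 0],
    [0, 0, -30, 0, 0, 0, 0],
    [0, 0, -30, 0, 0, 0, 0],
    [0, 0, 0, 0, 0, 0, 0],
    [0, 0, 0, 0, 0, 0, 0],
    [0, 0, 0, 0, 0, 0, 0],
  ],
)

```text
time_s: 9.25
position: [0.5694, -0.0135, 0.2403]
tool_rot: [[0.917, 0.399, -0.002], [0.399, -0.917, 0.001], [-0.002, -0.001, -1.0]]
ft_force: [0.1, 0.8, -0.7]
grip_width: -0.0001
gripper_force: 0.0
```

```bash
python3 chk.py; python3 -c "
from h import *
cv2.imwrite('pics/s3.png',get_image('side')['frame'][:,:,::-1])"
```

```text
[ 0.56944281 -0.01347215  0.24025616] [ 0.08390194  0.84081644 -0.71505214]
side 215 [ 0.547 -0.03   0.155] [0.588 0.008 0.187] [0.1849 0.186  0.1867]
top 209 [ 0.547 -0.033  0.175] [0.574 0.005 0.189] [0.1859 0.1874 0.1886]
```

View pics/s3.png

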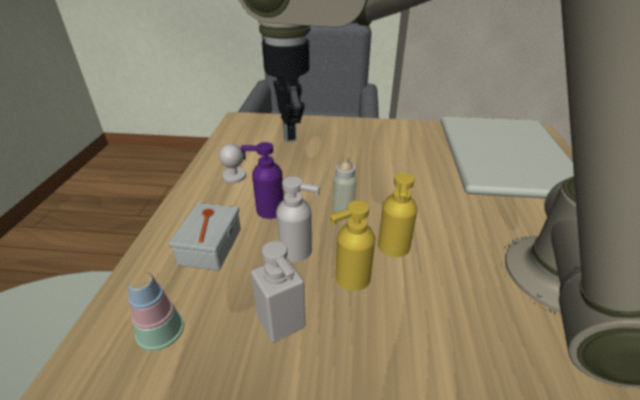

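The round head at (292,187) is back at 0.186, nothing else has shifted, and the gripper is clear above it.

```bash
python3 -c "
from rig import env
print(env.close_job())"
```

```text
the job is handed in; nothing more can be done
None
```

The round bottle's pump was pressed onto its stop and held for more than 0.5 s; it then sprang fully back up with no other item seen to move, and the job is handed in (no verdict was returned).

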